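Key the moisture-trap lid home and latch it

TASK

The blue lid of the breath analyser's moisture trap is lying loose on its metal collar, its yellow key riding on the rim beside the notch. Without taking the lid off, turn it on the rim until the key drops into the yellow notch and the lid sits fully home and flush all round; only then turn the black wing latch beside it until its orange tongue points at the middle of the lid and covers the lid's edge. Let go of everything and leave the things standing around the analyser where they are.

Things in the scene. Friction and masses are not known exactly. Their poses are not given: they have to be found in the camera images.
- analyser: white wedge-shaped desk instrument, 345 x 400 mm, fixed, screen and keys on its +y half. Origin: on the table, under its middle. Its face slopes 28 deg (0.49 rad): low edge 22 mm high at x = -130, top edge 161 mm at x = +130, facing its -x (roughly to the robot). The face's normal is (-0.471, 0, 0.882) in this frame
- collar: fixed aluminium ring on the sloping face: outer radius 42, bore radius 26.5, 16 mm high. Origin: centre of its foot on the face; z = the face's normal, out of the face; the rim is at z = 16. The one notch in the rim lies at its +x: 14 mm wide (in y), 7.5 deep, cut through from bore to outside, yellow floor, yellow mark on the face beyond it
- lid_grip (a point): centre of the lid's grip bar; axes are the lid's. Loose blue lid, about 100 to 150 g: flange radius 44, 6 thick; upright bar 50 (x) x 12 (y) x 30 mm (z), this point 15 under its top and 21 above the flange's underside. Under the rim at +x a yellow key 10 wide, 6 deep, at radius 32 to 41; yellow mark above it. Spigot radius 24 reaches 11 mm into the bore. Seated: 37 mm from collar origin along its z, x along collar x
- lid_key (a point): centre of the underside of the lid's yellow key (36.5 mm from the lid's axis, 6 mm below the flange). At the start it rides on the rim 0.5 to 1.25 rad counter-clockwise of the notch, seen onto the face, so the lid must turn clockwise; the lid then leans about 0.08 rad, key side up. With the key over the notch it drops 6 mm
- latch_grip (a point): centre of the black wing on the latch's axis, on the face 85 mm beside the collar (towards the analyser's -y). Wing 44 (x) x 12 (y) x 32 mm (z), its top 15 mm above this point; z = the face's normal. Below the wing, 16.5 to 20.5 mm below this point, a 14 mm wide orange tongue points along x to 55 mm from the axis; it clears the top of the seated lid flange by about 2.5 mm
- latch (a joint): angle of the wing latch, rad: near 0 (0 to 0.3 at the start) the tongue points up the slope; it grows counter-clockwise seen onto the face; at 1.57 the tongue points at the lid's centre and covers its edge; stop at 1.64. It stays where left; friction about 0.04 N m
- bottle: bystander: white bottle with a blue cap, diameter 60, height 130 mm, standing; origin under its middle
- cartridge: bystander: clear spare cartridge with a grey cap, diameter 54, height 69 mm, standing; origin under its middle
- caps_tray: bystander: yellow open tray, 110 x 150 x 35 mm; origin under its middle
Mind the look-alikes: they are no part of the job. What is meant by the part that bears lid_grip is not pink, purple or red, and is the larger of those in its own colour.

How it is judged:
By the outcome, as a careful person would: the job done as asked, in the order asked, and still so for the second after the job is handed in, with the robot touching nothing.
It also fails if it takes over 46 s, if anything falls off the work surface, if the arm or the gripper's body presses on something with over 40 N, if the wrist force passes 120 N, or if a joint passes its speed limit or range.

ROBOT

A 6-joint arm with a two-finger parallel gripper is mounted at the origin on the work surface. World frame = base frame: x ahead of the robot, y to its left, z up, the work surface at z = 0. Lengths are in m, angles in rad, forces in N, time in s.
With the tool pointing down it reaches from about 0.3 to 0.775 m from the base axis. Payload 14.6 kg.
Tool frame: the origin (TCP) lies between the finger pads; the fingertips stand 19 mm ahead of it and the grasp point (between the pads) is the TCP (finger_overhang is the distance from the TCP to the fingertips, in m); z points along the fingers, y is the line along which they close (so a half turn about z gives the same grasp; the last joint's range is limited). The gripper opens to 85 mm and grips with 20 to 120 N. Pads are 22 mm wide; open, the fingers measure 114 mm over their backs; the gripper's body (76 mm by 85 mm) begins 54 mm behind the grasp point. The pads swing forward as they close: fully open they stand 13 mm farther back than shut.
Start: joints at [-1.253, 0.3, 1.521, -0, 1.321, -0.067], TCP at [0.206, -0.51, 0.25] pointing down, gripper open.
Joint ranges: [-3.03, 3.03], [-0.79, 2.21], [0.23, 2.52], [-1.04, 4.18], [0, 3.07], [-2.55, 2.55]. Speed limits (rad/s): [2.22, 2.22, 2.57, 3.14, 3.14, 3.14].

INTERFACE

Orientations are given as a unit quaternion [w, x, y, z].
In Python, from workcell import * gives the robot as it stands.
- The arm moves only by the tool move_arm, never from a script. Its argument "deltas" is a list of rows, each an object with "dp": the shift along the tool's x, y, z in units of 30 mm (1.0 is 30 mm), a list of three; "turn": the turn, a rotation vector about the tool's x, y, z in units of 5 degrees (1.0 is 5 degrees), a list of three; "claw": the closure, from 0 (fully open) to 1 (shut). A call has exactly 10 rows; each row shifts and turns the commanded pose from where the row before left it, along the tool's axes as they then stand; what a row does not reach is not made up. A row lasts 1/8 s, in which the tool goes at most 62.5 mm and 10.7 degrees, less where a joint would pass 70% of its speed; a pose out of reach is approached as far as the arm can. A call is refused whole if a number of a shift passes 1 or a number of a turn 1, either way. A call with a gripper value outside its range is refused whole. The fingers move at their own pace and stop on an object; "force" is the grip in N (left out, the last holds). Time passes only in rows, so rows that do not move let the fingers close, or fill a call up. It gives the time, the measured TCP pose, the force, the opening and the grip force at its end, in the units of the state.
- get_state(): the state, without advancing time (a new reading comes with each control period).
- snapshot(name): name is "scene" or "top" or "wrist"; returns a dict with "pixels" (420x560x3 uint8, red, green, blue), "range_z" (420x560 float32, m along the optical axis (not along the pixel's ray), 0 where there is no reading), "vfov" (degrees; the focal length in pixels is half the picture's height over the tangent of half this angle, whatever the lens; pixels are square), "cx", "cy" (the principal point, pixels), "view" (4x4, takes a point from world to camera coordinates). Camera axes: x right, y up, looking along -z (the intrinsics and any distortion apply to the point x, -y, -z); pixel columns grow to the right and rows downward; lengths in m; the calibration is good to about 2 mm. A picture is of the moment at which its call begins.
- finish_job(): hands the job in; it is judged then, once.
The state is a dict: "clock": time; "joint_positions": joint angles; "dq": joint speeds; "joint_efforts": joint torques, N m; "ee_pos": TCP position; "tcp_rot": TCP orientation; "wrist_force": force on the tool from outside, world axes, zero at the start; "moment": the same for the moment, N m; "finger_gap": opening from 0.0 (shut) to 1.0 (fully open); "gripper_force": force on a finger pad.
Only numpy, scipy, OpenCV 4.12 (cv2) and the standard library are available. Lean on these libraries where they do the work, as an engineer would, in place of code of your own. Each camera call takes 0.05 s, during which the arm holds its last target. There are 200 camera calls.

## Working session

There is one attempt and no reset: what is moved stays moved. The work goes in short steps, Python scripts to look and compute and a tool call to move; the robot and the scene stay as the last step left them, time stands still between calls to the robot, and variables do not carry over. Pictures are saved under pics/ and viewed, at most 10 in all, crops included, and the job is handed in when it is done.

Besides the shell and the picture viewer there is one more tool, called after ">>>" as name(argument=value, ...), one argument or row to a line, values as JSON. move_arm: Moves the arm, as the interface text tells. Its arguments: {"type":"object","properties":{"deltas":{"type":"array"},"force":{"type":"number"}},"required":["deltas"]}

```bash
mkdir -p pics
cat > h.py <<'E'
from workcell import *
import numpy as np, cv2
from scipy.spatial.transform import Rotation as R
def cloud(s):
    h,w=s["range_z"].shape; f=h/2/np.tan(np.radians(s["vfov"])/2)
    v,u=np.mgrid[:h,:w]; d=s["range_z"]
    pc=np.stack([(u-s["cx"])/f*d,-(v-s["cy"])/f*d,-d,np.ones_like(d)],-1)
    P=pc@np.linalg.inv(s["view"]).T
    P[d==0]=np.nan
    return P[...,:3]
def save(s,n,crop=None,k=1):
    im=s["pixels"][...,::-1]
    if crop: r0,r1,c0,c1=crop; im=im[r0:r1,c0:c1]
    cv2.imwrite("pics/"+n,cv2.resize(im,None,fx=k,fy=k,interpolation=cv2.INTER_CUBIC))
E
ls
python3 - <<'E'
from h import *
a=snapshot("scene");b=snapshot("top")
np.savez("s.npz",a=cloud(a),b=cloud(b),ai=a["pixels"],bi=b["pixels"])
save(a,"a.png");save(b,"b.png")
print({k:v for k,v in a.items() if k not in("pixels","range_z")}.keys(),get_state())
E
```

```text
h.py
pics
dict_keys(['vfov', 'cx', 'cy', 'view']) {'clock': 0.1, 'joint_positions': array([-1.25260398e+00,  3.00414776e-01,  1.52148192e+00, -1.10677410e-05,
        1.32067667e+00, -6.65984571e-02]), 'dq': array([ 0.00152027, -0.00225633, -0.00059294, -0.00048528, -0.00044412,
        0.00053857]), 'joint_efforts': array([ 6.22581956e-04, -5.44381785e+01, -3.62374485e+01, -7.12269821e-05,
        3.01525281e-03,  8.04993704e-06]), 'ee_pos': array([ 0.20639323, -0.50962169,  0.24979414]), 'tcp_rot': array([-4.85810568e-04,  9.81548645e-01,  1.91211970e-01, -6.68416101e-05]), 'wrist_force': array([-0.27532377, -0.25955155, -0.53076848]), 'moment': array([ 0.03780071,  0.01107197, -0.0109825 ]), 'gripper_force': 0.0, 'finger_gap': 1.0003711445449808}
```

View pics/a.png

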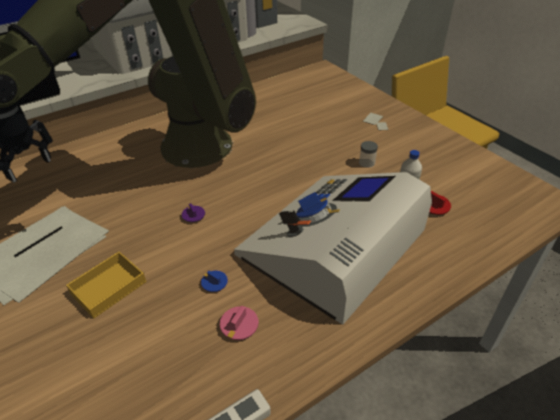

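View pics/b.png

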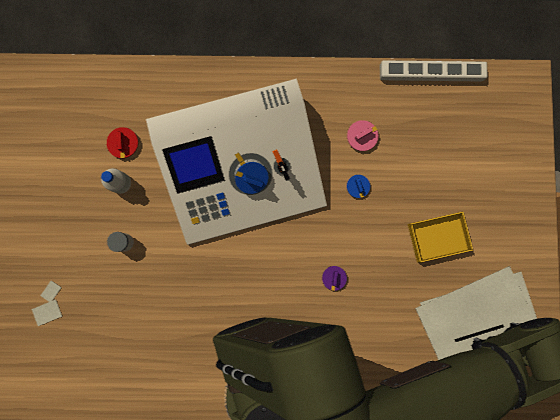

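Scene picture: the analyser is at right with the blue lid at (315,205) and the latch at (292,220). Top picture: the blue lid on its collar is at (250,175) and the latch at (283,167). Candidates in the top view are:
- large blue lid on the collar (250,175)
- small blue lid on the table (359,186)
- pink (363,136), purple (335,279) and red (122,143)

The one on the collar fits: it is blue, the larger of the two blues, and on the analyser. I'll confirm it with a crop.

Run:
```python
from h import *
z=np.load("s.npz");b=z["b"];im=z["bi"]
cv2.imwrite("pics/c.png",cv2.resize(im[130:215,205:325][...,::-1],None,fx=6,fy=6,interpolation=cv2.INTER_CUBIC))
# face plane: white pixels within analyser quad
m=np.zeros(im.shape[:2],np.uint8);cv2.fillPoly(m,[np.array([[165,150],[285,115],[315,205],[195,235]])],1)
P=b[(m>0)&(im.min(-1)>110)&np.isfinite(b[...,2])]
for i in range(8):
    c=P.mean(0);n=np.linalg.svd(P-c,full_matrices=False)[2][2];n*=np.sign(n[2])
    d=(P-c)@n; P=P[abs(d)<max(0.003,np.std(d)*1.5)]
print("n",n,"c",c,len(P),np.std(d))
x=np.array([-n[0],-n[1],0]);x/=np.linalg.norm(x);yaw=np.arctan2(x[1],x[0]);print("yaw",yaw)
n=np.array([-.471*np.cos(yaw),-.471*np.sin(yaw),.882]);xs=np.array([.882*np.cos(yaw),.882*np.sin(yaw),.471]);ys=np.cross(n,xs)
h=(b-c)@n
hsv=cv2.cvtColor(im,cv2.COLOR_RGB2HSV).astype(int)
reg=np.zeros_like(m);cv2.fillPoly(reg,[np.array([[225,140],[300,140],[300,195],[225,205]])],1)
def rep(nm,mask):
    mask=mask&(reg>0)&np.isfinite(h); Q=b[mask]
    vu=np.argwhere(mask)
    print(nm,len(Q),"px",vu.mean(0),"w",Q.mean(0),"h",np.percentile(h[mask],[5,50,95])); return Q
fc=lambda Q:np.c_[(Q-c)@xs,(Q-c)@ys,(Q-c)@n]
blue=(hsv[...,0]>95)&(hsv[...,0]<130)&(hsv[...,1]>120)
B=rep("blue",blue)
top=rep("bluetop",blue&(h>.040)); fl=rep("flange",blue&(h<.030)&(h>.014))
o=rep("orange",(hsv[...,0]<13)&(hsv[...,1]>150)&(hsv[...,2]>120))
ye=rep("yellow",(hsv[...,0]>=14)&(hsv[...,0]<32)&(hsv[...,1]>130)&(hsv[...,2]>90))
bk=rep("latch",(im.max(-1)<70)&(h>.024)&(np.mgrid[:420,:560][1]>268))
for q in (top,fl,o,ye,bk):
    f=fc(q)
    if len(f)>2:
        e=np.linalg.svd(f[:,:2]-f[:,:2].mean(0),full_matrices=False)[2][0]; print(np.round(f.mean(0),4),"min",f.min(0).round(4),"max",f.max(0).round(4),"ang",np.arctan(e[1]/e[0]))
print("c",c,"yellow pts");print(np.round(fc(ye),3).tolist())
```

```text
n [-0.45331393 -0.13164047  0.88157658] c [0.58868195 0.05580179 0.08673045] 4567 0.0015948256543145008
yaw 0.2826225014681638
blue 831 px [177.69795427 252.41395909] w [0.58213047 0.05655038 0.11696979] h [0.01979508 0.02617637 0.05566381]
bluetop 129 px [180.10852713 256.03875969] w [0.57307978 0.04635291 0.13780194] h [0.04341469 0.05410941 0.06082965]
flange 607 px [177.26523888 252.45963756] w [0.58389117 0.05657494 0.11256306] h [0.02015987 0.02499193 0.02899474]
orange 65 px [155.98461538 276.8       ] w [ 0.63708912 -0.00616973  0.13234716] h [0.00658743 0.02829778 0.03185114]
yellow 81 px [163.41975309 239.32098765] w [0.61890777 0.09086908 0.120283  ] h [-0.00237136  0.00493397  0.03124233]
latch 103 px [170.33009709 283.87378641] w [ 0.59922844 -0.02457981  0.13682245] h [0.02725109 0.05768349 0.06389242]
[ 0.0085 -0.0047  0.0533] min [-0.0104 -0.0858  0.0408] max [0.0339 0.0248 0.063 ] ang 1.434035703021046
[0.0083 0.0021 0.0248] min [-0.0369 -0.0733  0.0174] max [0.0517 0.0477 0.03  ] ang -0.8475640082198979
[ 0.0472 -0.073   0.0265] min [ 0.0246 -0.0815 -0.0018] max [ 0
[... 1453 characters left out ...]
0.048, 0.016, 0.009], [0.047, 0.013, 0.011], [0.048, 0.024, 0.012], [0.045, 0.022, 0.005], [0.044, 0.019, 0.004], [0.035, 0.037, 0.029], [0.033, 0.034, 0.026], [0.033, 0.032, 0.028], [0.033, 0.029, 0.029], [0.031, 0.038, 0.026], [0.032, 0.035, 0.03], [0.032, 0.033, 0.031], [0.03, 0.03, 0.029], [0.03, 0.028, 0.031], [0.029, 0.025, 0.03], [0.031, 0.041, 0.03], [0.031, 0.038, 0.032], [0.03, 0.036, 0.033], [0.029, 0.033, 0.032], [0.028, 0.031, 0.03], [0.027, 0.028, 0.029], [0.025, 0.026, 0.026], [0.028, 0.041, 0.031], [0.027, 0.039, 0.028], [0.025, 0.037, 0.026], [0.026, 0.034, 0.031], [0.024, 0.032, 0.027], [0.025, 0.029, 0.03], [0.024, 0.035, 0.03], [0.022, 0.032, 0.028], [0.021, 0.03, 0.026]]
```

View pics/c.png

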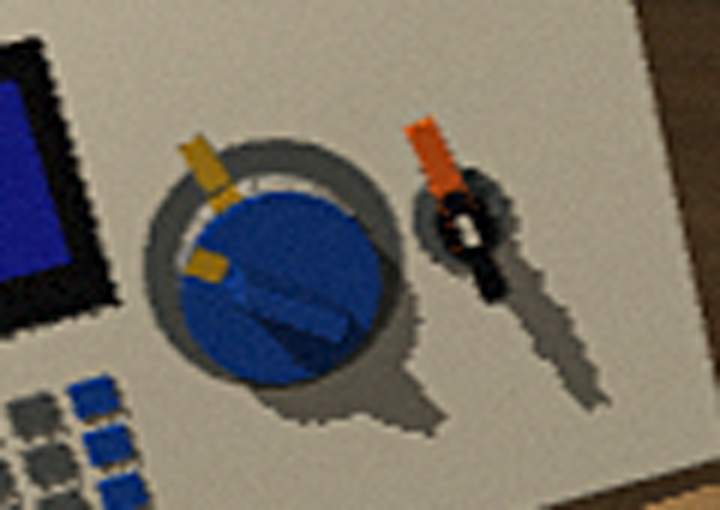

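The crop confirms it. The large blue lid sits on its collar, with its key mark at crop (207,265). The notch mark is at (208,170), and the latch tongue at (435,155) points up-slope. Next I'll plan a hover in front of the face.

```bash
cat >> h.py <<'E'
from scipy.linalg import logm,expm
yaw=0.2826
n=np.array([-.471*np.cos(yaw),-.471*np.sin(yaw),.882]);xs=np.array([.882*np.cos(yaw),.882*np.sin(yaw),.471]);n/=np.linalg.norm(n);xs/=np.linalg.norm(xs);ys=np.cross(n,xs)
c=np.array([0.58868195,0.05580179,0.08673045])
def face(x,y,h): return c+x*xs+y*ys+h*n
def now():
    s=get_state();q=s["tcp_rot"];T=np.eye(4);T[:3,:3]=R.from_quat([*q[1:],q[0]]).as_matrix();T[:3,3]=s["ee_pos"];return T
def pose(p,a,tilt=None):
    # tool x at face angle a, z=-n ; tilt = replacement normal
    m=n if tilt is None else tilt
    x=np.cos(a)*xs+np.sin(a)*ys; x=x-m*(x@m); x/=np.linalg.norm(x)
    T=np.eye(4);T[:3,:3]=np.c_[x,np.cross(-m,x),-m];T[:3,3]=p;return T
def plan(T1,k,T0=None):
    T0=now() if T0 is None else T0
    D=np.linalg.inv(T0)@T1
    S=expm(np.real(logm(D))/k)
    print("total dp mm",(D[:3,3]*1000).round(1),"rotdeg",np.degrees(R.from_matrix(D[:3,:3]).as_rotvec()).round(1))
    print("row dp",(S[:3,3]/.03).round(3),"turn",(np.degrees(R.from_matrix(S[:3,:3]).as_rotvec())/5).round(3),"x",k)
    print("path",[np.round((T0@np.linalg.matrix_power(S,i))[:3,3],3).tolist() for i in range(0,k+1,4)])
E
python3 - <<'E'
from h import *
# circle fit of the collar+flange using bluish flange pixels
z=np.load("s.npz");b=z["b"];im=z["bi"]
plan(pose(face(0.006,-.02,.19),0.7),20)
E
```

```text
total dp mm [ 480.8 -369.3   -7. ] rotdeg [-11.2  26.2 -33.6]
row dp [ 0.947 -0.379  0.125] turn [-0.112  0.262 -0.336] x 20
path [[0.206, -0.51, 0.25], [0.291, -0.421, 0.238], [0.366, -0.323, 0.234], [0.429, -0.217, 0.237], [0.478, -0.104, 0.245], [0.513, 0.013, 0.257]]
```

>>> move_arm(
  deltas=[
    {"dp": [0.947,-0.379,0.125],"turn": [-0.112,0.262,-0.336],"claw": 0},
    {"dp": [0.947,-0.379,0.125],"turn": [-0.112,0.262,-0.336],"claw": 0},
    {"dp": [0.947,-0.379,0.125],"turn": [-0.112,0.262,-0.336],"claw": 0},
    {"dp": [0.947,-0.379,0.125],"turn": [-0.112,0.262,-0.336],"claw": 0},
    {"dp": [0.947,-0.379,0.125],"turn": [-0.112,0.262,-0.336],"claw": 0},
    {"dp": [0.947,-0.379,0.125],"turn": [-0.112,0.262,-0.336],"claw": 0},
    {"dp": [0.947,-0.379,0.125],"turn": [-0.112,0.262,-0.336],"claw": 0},
    {"dp": [0.947,-0.379,0.125],"turn": [-0.112,0.262,-0.336],"claw": 0},
    {"dp": [0.947,-0.379,0.125],"turn": [-0.112,0.262,-0.336],"claw": 0},
    {"dp": [0.947,-0.379,0.125],"turn": [-0.112,0.262,-0.336],"claw": 0},
  ],
)

```text
clock: 1.35
ee_pos: [0.3994, -0.2702, 0.2346]
tcp_rot: [0.026, 0.935, 0.331, 0.121]
wrist_force: [0.8, 0.3, 0.3]
finger_gap: 1.001
gripper_force: 0.0
```

>>> move_arm(
  deltas=[
    {"dp": [0.947,-0.379,0.125],"turn": [-0.112,0.262,-0.336],"claw": 0},
    {"dp": [0.947,-0.379,0.125],"turn": [-0.112,0.262,-0.336],"claw": 0},
    {"dp": [0.947,-0.379,0.125],"turn": [-0.112,0.262,-0.336],"claw": 0},
    {"dp": [0.947,-0.379,0.125],"turn": [-0.112,0.262,-0.336],"claw": 0},
    {"dp": [0.947,-0.379,0.125],"turn": [-0.112,0.262,-0.336],"claw": 0},
    {"dp": [0.947,-0.379,0.125],"turn": [-0.112,0.262,-0.336],"claw": 0},
    {"dp": [0.947,-0.379,0.125],"turn": [-0.112,0.262,-0.336],"claw": 0},
    {"dp": [0.947,-0.379,0.125],"turn": [-0.112,0.262,-0.336],"claw": 0},
    {"dp": [0.947,-0.379,0.125],"turn": [-0.112,0.262,-0.336],"claw": 0},
    {"dp": [0.947,-0.379,0.125],"turn": [-0.112,0.262,-0.336],"claw": 0},
  ],
)

```text
clock: 2.6
ee_pos: [0.5132, 0.014, 0.2566]
tcp_rot: [0.051, 0.855, 0.458, 0.237]
wrist_force: [1.0, 0.6, 0.2]
finger_gap: 0.999
gripper_force: 0.0
```

Run:
```python
from h import *
s=snapshot("wrist");np.savez("w.npz",w=cloud(s),wi=s["pixels"]);save(s,"w1.png");T=now();print(T.round(3)); print(np.isfinite(cloud(s)[...,2]).mean())
P=(cloud(s)-c); f=np.stack([P@xs,P@ys,P@n],-1)
for v,u in [(210,280),(150,280),(210,200),(270,350),(100,400)]: print(v,u,f[v,u].round(4))
```

```text
[[ 0.465  0.761  0.454  0.514]
 [ 0.809 -0.573  0.132  0.016]
 [ 0.36   0.305 -0.881  0.257]
 [ 0.     0.     0.     1.   ]]
0.9959906462585034
210 280 [-0.0029 -0.0287  0.023 ]
150 280 [0.0429 0.0101 0.0289]
210 200 [-0.0638  0.0338  0.0005]
270 350 [-0.0106 -0.1418 -0.0005]
100 400 [ 0.1549 -0.0505  0.0012]
```

View pics/w1.png

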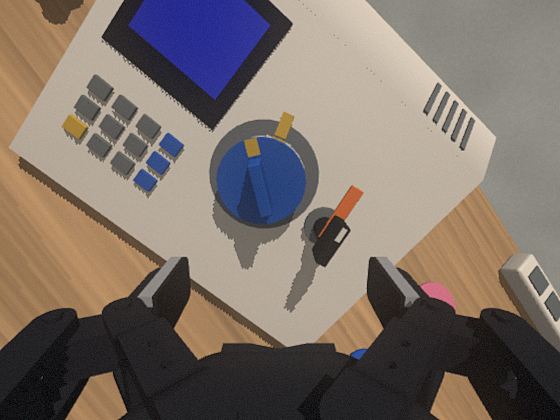

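The wrist view shows the lid at (260,180), key mark (252,148), notch mark (285,126), latch wing (333,240) and tongue (350,200). I'll measure these precisely.

```bash
cat > meas.py <<'E'
from h import *
def meas(s):
    P=cloud(s)-c; f=np.stack([P@xs,P@ys,P@n],-1); im=s["pixels"]; hsv=cv2.cvtColor(im,cv2.COLOR_RGB2HSV).astype(int)
    v,u=np.mgrid[:420,:560]
    box=(abs(f[...,0])<.1)&(f[...,1]<.06)&(f[...,1]>-.13)&np.isfinite(f[...,2])
    H=hsv[...,0];S=hsv[...,1];V=hsv[...,2];h=f[...,2]
    out={}
    blue=box&(H>95)&(H<130)&(S>110)
    fl=blue&(h>.014)&(h<.033)&(np.hypot(f[...,0],f[...,1])<.07)
    A=f[fl]; 
    g=np.c_[A,np.ones(len(A))]
    for i in range(4):
        k=np.linalg.lstsq(np.c_[A[:,:2],np.ones(len(A))],A[:,2],rcond=None)[0]; r=A[:,2]-np.c_[A[:,:2],np.ones(len(A))]@k; A=A[abs(r)<.004]
    print("flange",len(A),"slope",k[:2].round(3),"res",r.std().round(4))
    (cx,cy),rad=cv2.minEnclosingCircle(A[:,:2].astype(np.float32)*1000); print("enclosing circle mm",round(cx,1),round(cy,1),round(rad,1),"h there",(k@[cx/1e3,cy/1e3,1]).round(4))
    def pca(nm,m):
        q=f[m]; 
        if len(q)<5: print(nm,len(q));return
        q=q[(abs(q-np.median(q,0))<.05).all(1)]
        (a,b),(w,hh),an=cv2.minAreaRect((q[:,:2]*1000).astype(np.float32)); 
        e=np.linalg.svd(q[:,:2]-q[:,:2].mean(0),full_matrices=False)[2][0]
        print(nm,len(q),"mean",(q.mean(0)*1000).round(1),"rect",np.round([a,b,w,hh],1),"axis ang",np.arctan2(e[1]*np.sign(e[0]),abs(e[0])).round(3),"hmax",np.percentile(q[:,2],95).round(4))
    yl=box&(H>=14)&(H<34)&(S>110)&(V>80)
    pca("key mark",yl&(h>.014)&(h<.036)); pca("notch mark",yl&(h<.005)); 
    pca("bar top",blue&(h>.0505))
    pca("tongue",box&(H<13)&(S>140)&(V>90)&(f[...,1]<-.04)&(h>.02))
    pca("wing",box&(V<75)&(h>.045)&(f[...,1]<-.05)&(f[...,1]>-.12)&(v<262))
    wh=box&(V<256)&(h>.052)&(f[...,1]<-.05)&(f[...,1]>-.125)&(v<272); pca("wing all",wh)
    return f,fl
E
python3 - <<'E'
from meas import *
f,fl=meas(snapshot("wrist"))
# rim of collar: gray pixels hgt ~16
m=(abs(f[...,2]-.015)<.0035)&(np.hypot(f[...,0]-.01,f[...,1])<.06)&~fl
print("rim",m.sum(),f[m].mean(0))
E
```

```text
flange 4827 slope [0.058 0.058] res 0.0007
enclosing circle mm 6.8 4.0 43.7 h there 0.0255
key mark 203 mean [28.1 32.  29.5] rect [28.  31.9 15.4 11.5] axis ang 0.931 hmax 0.0306
notch mark 290 mean [62.6 21.4  2.2] rect [61.3 21.4 26.9 12.8] axis ang 0.299 hmax 0.0033
bar top 740 mean [ 6.2  3.1 55.1] rect [ 5.2  2.2 49.9 12.1] axis ang 0.919 hmax 0.0573
tongue 511 mean [ 43.5 -73.6  28.6] rect [ 33.5 -76.2  61.   13.6] axis ang 0.064 hmax 0.0298
wing 592 mean [ 10.8 -77.5  57. ] rect [ 10.  -79.9  43.5  11.2] axis ang 0.149 hmax 0.0614
wing all 695 mean [ 10.4 -79.3  59.7] rect [  9.7 -80.5  44.   12.2] axis ang 0.16 hmax 0.0618
rim 59 [0.04662633 0.00999018 0.01604389]
```

Everything fits the given sizes: bar 50x12, flange radius 43.7, lean 0.08, tongue 13.6 wide, and latch to lid 85. The key needs about 0.62 rad clockwise.

Run:
```python
from h import *
T1=pose(face(.0054,.0026,.085),.92)
plan(T1,8)
print(get_state()["joint_positions"].round(2))
```

```text
total dp mm [ 13.  -16.3 104.5] rotdeg [ -0.   -0.  -12.4]
row dp [ 0.06  -0.063  0.435] turn [-0.   -0.   -0.31] x 8
path [[0.513, 0.015, 0.257], [0.534, 0.032, 0.211], [0.554, 0.048, 0.164]]
[-0.13  0.01  1.91  0.27  0.79  0.31]
```

>>> move_arm(
  deltas=[
    {"dp": [0.06,-0.063,0.435],"turn": [0,0,-0.31],"claw": 0.4},
    {"dp": [0.06,-0.063,0.435],"turn": [0,0,-0.31],"claw": 0.4},
    {"dp": [0.06,-0.063,0.435],"turn": [0,0,-0.31],"claw": 0.4},
    {"dp": [0.06,-0.063,0.435],"turn": [0,0,-0.31],"claw": 0.4},
    {"dp": [0.06,-0.063,0.435],"turn": [0,0,-0.31],"claw": 0.4},
    {"dp": [0.06,-0.063,0.435],"turn": [0,0,-0.31],"claw": 0.4},
    {"dp": [0.06,-0.063,0.435],"turn": [0,0,-0.31],"claw": 0.4},
    {"dp": [0.06,-0.063,0.435],"turn": [0,0,-0.31],"claw": 0.4},
    {"dp": [0,0,0.5],"turn": [0,0,0],"claw": 0.4},
    {"dp": [0,0,0.3],"turn": [0,0,0],"claw": 0.4},
  ],
  force=25,
)

```text
clock: 3.95
ee_pos: [0.5651, 0.0496, 0.142]
tcp_rot: [0.076, 0.801, 0.548, 0.23]
wrist_force: [-0.1, 0.1, 0.8]
finger_gap: 0.6
gripper_force: 0.0
```

Run:
```python
from meas import *
T=now();p=T[:3,3]-c;print("tcp face mm",(1e3*np.array([p@xs,p@ys,p@n])).round(1),"z err",T[:3,2]@n,"ang",np.arctan2(T[:3,0]@ys,T[:3,0]@xs))
s=snapshot("wrist");save(s,"w2.png");meas(s)
```

```text
tcp face mm [ 4.5  0.6 60.3] z err -0.9999988956317971 ang 0.9171670932186414
flange 12179 slope [0.057 0.057] res 0.0006
enclosing circle mm 6.7 4.2 43.9 h there 0.0254
key mark 639 mean [27.9 32.4 29.5] rect [27.8 32.1 16.  11.2] axis ang 0.905 hmax 0.0307
notch mark 816 mean [62.7 21.7  2.1] rect [61.6 21.7 26.4 13.9] axis ang 0.317 hmax 0.0033
bar top 2339 mean [ 7.   5.  55.2] rect [-3.4  3.9 47.5 83.8] axis ang 0.916 hmax 0.0573
tongue 349 mean [ 55.9 -68.7  28.1] rect [ 53.5 -72.4  19.6  13.7] axis ang -0.202 hmax 0.0294
wing 0
wing all 0
```

View pics/w2.png

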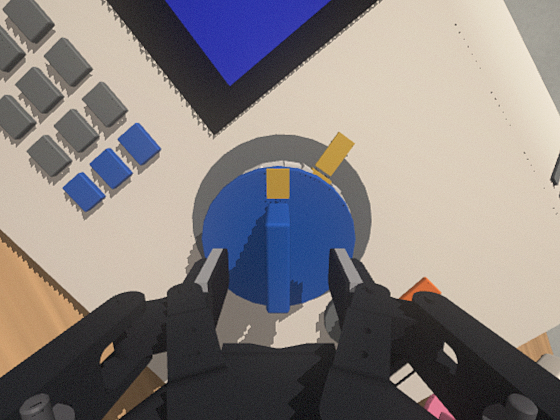

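The view shows the fingers straddling the bar centrally (bar at 278,258), with the key mark at (278,183) and the notch at (333,153). Next I'll lower and close.

>>> move_arm(
  deltas=[
    {"dp": [0.03,0,0.19],"turn": [0,0,0],"claw": 0.4},
    {"dp": [0.03,0,0.19],"turn": [0,0,0],"claw": 0.4},
    {"dp": [0,0,0],"turn": [0,0,0],"claw": 1},
    {"dp": [0,0,0],"turn": [0,0,0],"claw": 1},
    {"dp": [0,0,0],"turn": [0,0,0],"claw": 1},
    {"dp": [0,0,0],"turn": [0,0,0],"claw": 1},
    {"dp": [0,0,0],"turn": [0,0,0],"claw": 1},
    {"dp": [0,0,0],"turn": [0,0,0],"claw": 1},
    {"dp": [0,0,0],"turn": [0,0,0],"claw": 1},
    {"dp": [0,0,0],"turn": [0,0,0],"claw": 1},
  ],
  force=25,
)

```text
clock: 5.25
ee_pos: [0.5706, 0.0526, 0.1338]
tcp_rot: [0.076, 0.801, 0.548, 0.23]
wrist_force: [-4.4, -0.4, 4.6]
finger_gap: 0.13
gripper_force: 31.3
```

Run:
```python
from meas import *
T=now();p=T[:3,3]-c;print("tcp face mm",(1e3*np.array([p@xs,p@ys,p@n])).round(1),"ang",np.arctan2(T[:3,0]@ys,T[:3,0]@xs))
s=get_state();print(s["wrist_force"],s["joint_positions"].round(2));meas(snapshot("wrist"))
```

```text
tcp face mm [ 6.   2.  50.1] ang 0.9175392760048499
[-4.4252137  -0.39391115  4.56254478] [-0.03  0.3   1.89  0.3   0.5   0.11]
flange 10548 slope [0.046 0.063] res 0.0007
enclosing circle mm 7.0 4.1 43.8 h there 0.0253
key mark 727 mean [28.3 32.  29.4] rect [28.  31.9 16.  11.5] axis ang 0.954 hmax 0.0306
notch mark 908 mean [62.7 21.7  2.1] rect [61.9 21.2 26.4 14.7] axis ang 0.319 hmax 0.0032
bar top 2645 mean [ 7.9  4.7 55.4] rect [ 5.8 -5.1 49.2 57.4] axis ang 0.913 hmax 0.0574
tongue 594 mean [ 55.3 -70.9  28.4] rect [ 44.2 -74.1  39.1  14.3] axis ang -0.032 hmax 0.0295
wing 0
wing all 0
```

>>> move_arm(
  deltas=[
    {"dp": [0.005,-0.0015,0],"turn": [0,0,0.7],"claw": 1},
    {"dp": [0.005,-0.0015,0],"turn": [0,0,0.7],"claw": 1},
    {"dp": [0.005,-0.0015,0],"turn": [0,0,0.7],"claw": 1},
    {"dp": [0.005,-0.0015,0],"turn": [0,0,0.7],"claw": 1},
    {"dp": [0.005,-0.0015,0],"turn": [0,0,0.7],"claw": 1},
    {"dp": [0.005,-0.0015,0],"turn": [0,0,0.7],"claw": 1},
    {"dp": [0.005,-0.0015,0],"turn": [0,0,0.7],"claw": 1},
    {"dp": [0.005,-0.0015,0],"turn": [0,0,0.7],"claw": 1},
    {"dp": [0.005,-0.0015,0],"turn": [0,0,0.7],"claw": 1},
    {"dp": [0.005,-0.0015,0],"turn": [0,0,0.7],"claw": 1},
  ],
)

```text
clock: 6.55
ee_pos: [0.5712, 0.0537, 0.1341]
tcp_rot: [0.004, 0.929, 0.281, 0.243]
wrist_force: [-1.0, -2.7, 4.6]
finger_gap: 0.135
gripper_force: 31.0
```

Run:
```python
from meas import *
T=now();p=T[:3,3]-c;print("tcp face mm",(1e3*np.array([p@xs,p@ys,p@n])).round(1),"ang",np.arctan2(T[:3,0]@ys,T[:3,0]@xs))
s=get_state();print(s["wrist_force"],s["moment"]);s=snapshot("wrist");save(s,"w3.png");meas(s)
```

```text
tcp face mm [ 7.   2.9 50. ] ang 0.3047684419013583
[-0.98403685 -2.66039763  4.6458058 ] [-0.63745571  0.27089012 -0.13574347]
flange 10515 slope [0.072 0.023] res 0.0007
enclosing circle mm 8.8 3.9 43.9 h there 0.0252
key mark 721 mean [42.4 14.5 29.1] rect [42.2 14.6 16.  11.5] axis ang 0.334 hmax 0.0302
notch mark 956 mean [62.3 21.5  2.1] rect [61.6 21.  25.8 13.7] axis ang 0.332 hmax 0.0033
bar top 2653 mean [ 9.8  4.1 55.3] rect [-1.2  3.1 52.8 62.5] axis ang 0.296 hmax 0.0572
tongue 2034 mean [ 43.6 -73.1  28.4] rect [ 33.3 -76.1  61.4  14.5] axis ang 0.068 hmax 0.0296
wing 0
wing all 0
```

View pics/w3.png

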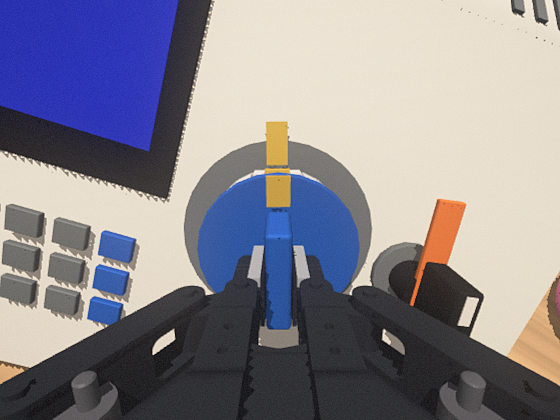

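The view shows the key mark (278,190) in line with the notch mark (278,145). I'll release and let it drop.

>>> move_arm(
  deltas=[
    {"dp": [0,0,0],"turn": [0,0,0],"claw": 0.7},
    {"dp": [0,0,0],"turn": [0,0,0],"claw": 0.7},
    {"dp": [0,0,0],"turn": [0,0,0],"claw": 0.7},
    {"dp": [0,0,0],"turn": [0,0,0],"claw": 0.7},
    {"dp": [0,0,0],"turn": [0,0,0],"claw": 0.7},
    {"dp": [0,0,0],"turn": [0,0,0],"claw": 0.7},
    {"dp": [0,0,0],"turn": [0,0,0],"claw": 0.7},
    {"dp": [0,0,0],"turn": [0,0,0],"claw": 0.7},
    {"dp": [0,0,0],"turn": [0,0,0],"claw": 0.7},
    {"dp": [0,0,0],"turn": [0,0,0],"claw": 0.7},
  ],
)

```text
clock: 7.85
ee_pos: [0.5709, 0.054, 0.134]
tcp_rot: [0.003, 0.928, 0.282, 0.243]
wrist_force: [0.1, 0.4, 1.4]
finger_gap: 0.297
gripper_force: 0.0
```

Run:
```python
from meas import *
T=now();p=T[:3,3]-c;print("tcp face mm",(1e3*np.array([p@xs,p@ys,p@n])).round(1),"ang",np.arctan2(T[:3,0]@ys,T[:3,0]@xs))
meas(snapshot("wrist"))
```

```text
tcp face mm [ 6.8  3.2 49.9] ang 0.306673717638765
flange 10621 slope [-0.001 -0.001] res 0.0006
enclosing circle mm 7.5 3.7 43.8 h there 0.0221
key mark 669 mean [41.4 14.2 23.2] rect [41.2 14.  15.8 11.3] axis ang 0.26 hmax 0.0242
notch mark 971 mean [62.6 21.6  2. ] rect [61.8 21.3 26.3 13.3] axis ang 0.304 hmax 0.0032
bar top 2481 mean [ 8.8  4.2 52.3] rect [-0.5  2.3 56.7 77.5] axis ang 0.291 hmax 0.0531
tongue 2009 mean [ 44.3 -73.1  28.4] rect [ 35.9 -75.7  56.4  14.5] axis ang 0.071 hmax 0.0296
wing 0
wing all 0
```

The lid is home: slope is 0, flange top is at 22 mm and bar top at 52 mm, as specified. Now the latch.

Run:
```python
from h import *
T0=now();L=np.eye(4);L[2,3]=-.036;T0=T0@L
plan(pose(face(.0098,-.0803,.085),.155),6,T0)
```

```text
total dp mm [-22.4  80.6   1. ] rotdeg [0.1 0.  8.7]
row dp [-0.096  0.455  0.006] turn [0.002 0.001 0.29 ] x 6
path [[0.555, 0.049, 0.166], [0.573, -0.003, 0.167]]
```

>>> move_arm(
  deltas=[
    {"dp": [0,0,-0.6],"turn": [0,0,0],"claw": 0.7},
    {"dp": [0,0,-0.6],"turn": [0,0,0],"claw": 0.5},
    {"dp": [-0.096,0.455,0.006],"turn": [0,0,0.29],"claw": 0.4},
    {"dp": [-0.096,0.455,0.006],"turn": [0,0,0.29],"claw": 0.4},
    {"dp": [-0.096,0.455,0.006],"turn": [0,0,0.29],"claw": 0.4},
    {"dp": [-0.096,0.455,0.006],"turn": [0,0,0.29],"claw": 0.4},
    {"dp": [-0.096,0.455,0.006],"turn": [0,0,0.29],"claw": 0.4},
    {"dp": [-0.096,0.455,0.006],"turn": [0,0,0.29],"claw": 0.4},
    {"dp": [0,0,0],"turn": [0,0,0],"claw": 0.4},
    {"dp": [0,0,0],"turn": [0,0,0],"claw": 0.4},
  ],
)

```text
clock: 9.15
ee_pos: [0.5808, -0.0299, 0.1662]
tcp_rot: [-0.015, 0.947, 0.21, 0.242]
wrist_force: [-0.3, 0.5, -0.6]
finger_gap: 0.6
gripper_force: 0.0
```

Run:
```python
from meas import *
T=now();p=T[:3,3]-c;print("tcp face mm",(1e3*np.array([p@xs,p@ys,p@n])).round(1),"ang",np.arctan2(T[:3,0]@ys,T[:3,0]@xs))
s=snapshot("wrist");save(s,"w4.png");f,_=meas(s)
h=f[...,2];m=(h>.056)&(h<.066)&(np.hypot(f[...,0]-.0098,f[...,1]+.0803)<.03)&(np.mgrid[:420,:560][1]>200)&(np.mgrid[:420,:560][1]<355)
q=(f[m]*1e3).astype(np.float32);print(len(q),q.mean(0),cv2.minAreaRect(q[:,:2]))
```

```text
tcp face mm [  9.7 -80.1  84.9] ang 0.1549763107864582
flange 9379 slope [-0.001 -0.   ] res 0.0007
enclosing circle mm 7.7 3.6 44.0 h there 0.0221
key mark 492 mean [41.3 13.9 23.2] rect [41.3 13.9 15.8 12.5] axis ang 0.282 hmax 0.0243
notch mark 694 mean [63.  21.4  2.1] rect [60.3 25.1 27.3 21.4] axis ang 0.28 hmax 0.0032
bar top 1720 mean [ 8.7  3.2 51.9] rect [ 7.7  3.2 49.3 12.7] axis ang 0.301 hmax 0.053
tongue 1223 mean [ 47.2 -74.3  28.6] rect [ 45.3 -74.5  37.3  13.2] axis ang 0.151 hmax 0.0297
wing 1027 mean [ 20.2 -79.4  63. ] rect [ 20.  -83.7  24.7  65.5] axis ang -1.446 hmax 0.0822
wing all 2212 mean [ 18.5 -83.7  70.6] rect [ 17.9 -83.6  32.3  64.8] axis ang -1.41 hmax 0.0938Traceback (most recent call last):
  File "<stdin>", line 5, in <module>
cv2.error: OpenCV(4.12.0) /io/opencv/modules/imgproc/src/convhull.cpp:143: error: (-215:Assertion failed) total >= 0 && (depth == CV_32F || depth == CV_32S) in function 'convexHull'
```

View pics/w4.png

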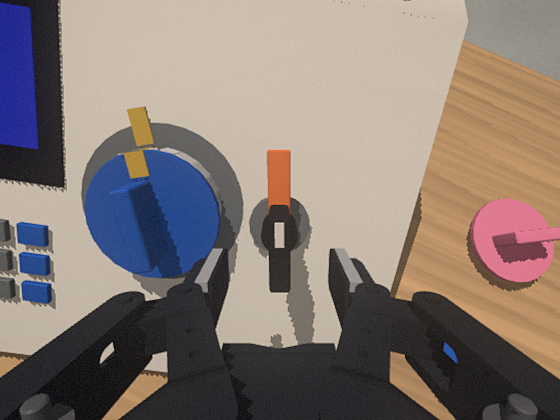

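The view shows the wing (280,250) centred between the open fingers, with the tongue up at (280,180). I'll lower and grip.

>>> move_arm(
  deltas=[
    {"dp": [0,0,0.36],"turn": [0,0,0],"claw": 0.4},
    {"dp": [0,0,0.36],"turn": [0,0,0],"claw": 0.4},
    {"dp": [0,0,0.36],"turn": [0,0,0],"claw": 0.4},
    {"dp": [0,0,0],"turn": [0,0,0],"claw": 1},
    {"dp": [0,0,0],"turn": [0,0,0],"claw": 1},
    {"dp": [0,0,0],"turn": [0,0,0],"claw": 1},
    {"dp": [0,0,0],"turn": [0,0,0],"claw": 1},
    {"dp": [0,0,0],"turn": [0,0,0],"claw": 1},
    {"dp": [0,0,0],"turn": [0,0,0],"claw": 1},
    {"dp": [0,0,0],"turn": [0,0,0],"claw": 1},
  ],
  force=30,
)

```text
clock: 10.45
ee_pos: [0.5957, -0.0261, 0.1379]
tcp_rot: [-0.015, 0.947, 0.21, 0.242]
wrist_force: [-1.3, -5.1, 1.1]
finger_gap: 0.134
gripper_force: 35.0
```

>>> move_arm(
  deltas=[
    {"dp": [0,0,0],"turn": [0,0,-0.96],"claw": 1},
    {"dp": [0,0,0],"turn": [0,0,-0.96],"claw": 1},
    {"dp": [0,0,0],"turn": [0,0,-0.96],"claw": 1},
    {"dp": [0,0,0],"turn": [0,0,-0.96],"claw": 1},
    {"dp": [0,0,0],"turn": [0,0,-0.96],"claw": 1},
    {"dp": [0,0,0],"turn": [0,0,-0.96],"claw": 1},
    {"dp": [0,0,0],"turn": [0,0,-0.96],"claw": 1},
    {"dp": [0,0,0],"turn": [0,0,-0.96],"claw": 1},
    {"dp": [0,0,0],"turn": [0,0,-0.96],"claw": 1},
    {"dp": [0,0,0],"turn": [0,0,-0.96],"claw": 1},
  ],
)

```text
clock: 11.7
ee_pos: [0.5956, -0.0261, 0.1379]
tcp_rot: [0.085, 0.779, 0.578, 0.227]
wrist_force: [-0.4, -4.6, 2.1]
finger_gap: 0.133
gripper_force: 35.0
```

Run:
```python
from meas import *
T=now();p=T[:3,3]-c;print("tcp face mm",(1e3*np.array([p@xs,p@ys,p@n])).round(1),"ang",np.arctan2(T[:3,0]@ys,T[:3,0]@xs))
s=get_state();print(s["wrist_force"],s["moment"],s["joint_positions"].round(2));meas(snapshot("wrist"))
```

```text
tcp face mm [  9.9 -80.6  52.7] ang 0.995156278947913
[-0.35182065 -4.6242157   2.1435807 ] [-0.73066113  0.33016527 -0.41156824] [-0.19  0.35  1.81  0.4   0.57 -0.18]
flange 18856 slope [ 0.001 -0.001] res 0.0007
enclosing circle mm 7.0 3.6 44.2 h there 0.0221
key mark 927 mean [41.4 14.1 23.3] rect [41.3 14.1 15.8 12.3] axis ang 0.3 hmax 0.0244
notch mark 1197 mean [63.  21.6  2.1] rect [61.9 23.7 25.  17.5] axis ang 0.306 hmax 0.0033
bar top 3567 mean [ 8.8  3.6 52. ] rect [ 7.5  3.3 49.6 12.2] axis ang 0.3 hmax 0.0531
tongue 1417 mean [ 28.8 -51.6  28.7] rect [ 27.9 -52.   36.7  13.4] axis ang 0.927 hmax 0.0298
wing 738 mean [ 19.5 -65.2  55.7] rect [ 17.3 -68.3  16.   37.7] axis ang -0.527 hmax 0.0612
wing all 1561 mean [ 17.3 -68.8  59.2] rect [ 17.5 -68.5  16.2  38.6] axis ang -0.582 hmax 0.0635
```

>>> move_arm(
  deltas=[
    {"dp": [0,0,0],"turn": [0,0,-0.85],"claw": 1},
    {"dp": [0,0,0],"turn": [0,0,-0.85],"claw": 1},
    {"dp": [0,0,0],"turn": [0,0,-0.85],"claw": 1},
    {"dp": [0,0,0],"turn": [0,0,-0.85],"claw": 1},
    {"dp": [0,0,0],"turn": [0,0,-0.85],"claw": 1},
    {"dp": [0,0,0],"turn": [0,0,-0.85],"claw": 1},
    {"dp": [0,0,0],"turn": [0,0,-0.85],"claw": 1},
    {"dp": [0,0,0],"turn": [0,0,-0.85],"claw": 1},
    {"dp": [0,0,0],"turn": [0,0,0],"claw": 1},
    {"dp": [0,0,0],"turn": [0,0,0],"claw": 1},
  ],
)

```text
clock: 13.0
ee_pos: [0.5957, -0.0261, 0.1379]
tcp_rot: [0.148, 0.577, 0.78, 0.193]
wrist_force: [0.3, -6.0, 2.1]
finger_gap: 0.132
gripper_force: 35.0
```

Run:
```python
from meas import *
T=now();p=T[:3,3]-c;print("tcp face mm",(1e3*np.array([p@xs,p@ys,p@n])).round(1),"ang",np.arctan2(T[:3,0]@ys,T[:3,0]@xs))
s=get_state();print(s["wrist_force"],s["moment"]);meas(snapshot("wrist"))
```

```text
tcp face mm [  9.9 -80.6  52.7] ang 1.5859970215615817
[ 0.30443905 -6.03215144  2.06667079] [-0.86534632  0.23994033 -0.3139884 ]
flange 20385 slope [ 0.    -0.001] res 0.0007
enclosing circle mm 7.3 3.8 43.9 h there 0.0222
key mark 757 mean [42.7 14.3 23.3] rect [41.5 14.2 16.4 12.1] axis ang 0.726 hmax 0.0244
notch mark 937 mean [64.5 22.1  2.1] rect [64.4 23.2 21.4 14.5] axis ang 0.308 hmax 0.0032
bar top 3939 mean [ 7.7  3.5 52. ] rect [ 7.4  3.4 49.3 12. ] axis ang 0.299 hmax 0.0532
tongue 1025 mean [  9.1 -50.   28.8] rect [  9.2 -52.9  13.7  25.7] axis ang -1.486 hmax 0.0297
wing 740 mean [  9.4 -62.2  55.7] rect [  9.3 -66.1  37.9  15.9] axis ang 0.001 hmax 0.0612
wing all 1578 mean [  9.5 -66.5  59.2] rect [  9.5 -66.3  38.7  16.2] axis ang 0.005 hmax 0.0635
```

>>> move_arm(
  deltas=[
    {"dp": [0,0,0],"turn": [0,0,0],"claw": 0.5},
    {"dp": [0,0,0],"turn": [0,0,0],"claw": 0.5},
    {"dp": [0,0,0],"turn": [0,0,0],"claw": 0.5},
    {"dp": [0,0,0],"turn": [0,0,0],"claw": 0.5},
    {"dp": [0,0,-0.4],"turn": [0,0,0],"claw": 0.5},
    {"dp": [0,0,-0.8],"turn": [0,0,0],"claw": 0.5},
    {"dp": [0,0,-0.9],"turn": [0,0,0],"claw": 0.5},
    {"dp": [0,0,-0.9],"turn": [0,0,0],"claw": 0.5},
    {"dp": [0,0,-0.9],"turn": [0,0,0],"claw": 0.5},
    {"dp": [0,0,0],"turn": [0,0,0],"claw": 0.5},
  ],
)

```text
clock: 14.3
ee_pos: [0.5426, -0.0414, 0.2433]
tcp_rot: [0.149, 0.577, 0.78, 0.193]
wrist_force: [-0.1, -0.5, 0.1]
finger_gap: 0.502
gripper_force: 0.0
```

Run:
```python
from meas import *
s=snapshot("wrist");save(s,"w5.png");meas(s);print(get_state()["wrist_force"])
```

```text
flange 6611 slope [ 0.001 -0.001] res 0.0007
enclosing circle mm 7.5 3.4 43.6 h there 0.0222
key mark 257 mean [41.8 14.1 23.4] rect [41.6 14.  15.6 11.7] axis ang 0.327 hmax 0.0245
notch mark 344 mean [63.2 21.5  2.2] rect [63.3 21.7 22.6 12.3] axis ang 0.312 hmax 0.0034
bar top 973 mean [ 7.5  3.3 52.1] rect [ 7.5  3.3 49.  11.9] axis ang 0.298 hmax 0.0533
tongue 341 mean [  9.6 -49.9  29. ] rect [  9.6 -51.8  12.7  23.6] axis ang -1.472 hmax 0.0298
wing 603 mean [  9.7 -80.6  60. ] rect [  9.9 -79.9  11.7  42.7] axis ang -1.566 hmax 0.0616
wing all 1308 mean [ 10.5 -71.6 170.7] rect [ 10.5 -76.5  69.9  15.6] axis ang 0.015 hmax 0.1828
[-0.48738013 -0.18353292 -0.63863003]
```

View pics/w5.png

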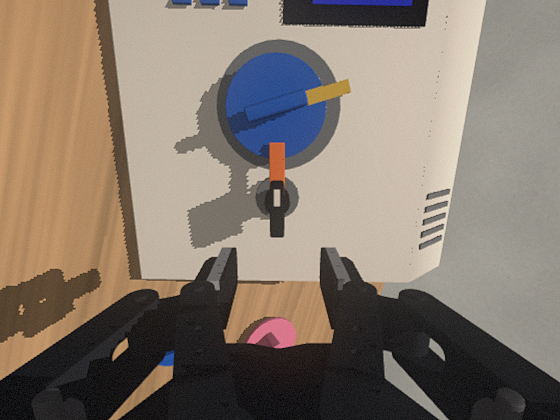

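The picture shows the lid flush at (276,105), with its key in line with the notch mark at (328,92). The tongue at (277,162) covers the lid's edge and points at its centre, and the gripper is clear.

```bash
python3 -c "
from workcell import *
print(finish_job())"
```

```text
the job is handed in; nothing more can be done
None
```

The lid is home and flush with its key in the notch, the latch tongue covers its edge and points at its middle, the gripper is clear with the bystanders untouched, and the job was handed in at about 14.4 s.

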